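# Stamp the sender's box on a parcel waybill

## Robot

A 7-joint arm with a two-finger parallel gripper is mounted at the origin on the work surface. World frame = base frame: x ahead of the robot, y to its left, z up, the work surface at z = 0. Lengths are in m, angles in rad, forces in N, time in s.
With the tool pointing down it reaches from about 0.425 to 0.825 m from the base axis. Payload 3.6 kg.
Tool frame: the origin (TCP) lies midway between the tips of the shut fingers; the grasp point (between the pads) lies 19 mm behind it (tcp_to_grasp is the distance from the TCP to the grasp point, in m); z points along the fingers, y is the direction in which the jaws open and shut (so a half turn about z gives the same grasp; the last joint's range is limited). The gripper opens to 85 mm and grips with 20 to 120 N. Pads are 22 mm wide; open, the fingers measure 114 mm over their backs; the gripper's body (76 mm by 85 mm) begins 54 mm behind the grasp point. The pads swing forward as they close: fully open they stand 13 mm farther back than shut.
Start: joints at [1.137, 0.615, -0.013, 1.423, 0.008, 1.103, -0.04], TCP at [0.257, -0.597, 0.231] pointing down, gripper open.
Joint ranges: [-3.12, 3.12], [-0.3, 2.06], [-1.34, 1.32], [0.26, 2.42], [-1.36, 4.5], [0.01, 1.98], [-2.84, 2.84]. Speed limits (rad/s): [2.79, 2.79, 3.14, 3.14, 3.14, 3.14, 3.14].

## Interface

Orientations are given as a unit quaternion [w, x, y, z].
In Python, from cell import sense, read_camera, job_done, tcp_to_grasp gives the robot as it stands.
- The arm moves only by the tool apply_moves, never from a script. Its argument "motion" is one flat list of numbers, 5 for each row, row after row: the gripper's target within -1 to 1 (shut at 1, half-way at 0, fully open at -1), then the shift along the tool's x, y, z in m, then the turn about the tool's z in rad. In form: [grip, dx, dy, dz, twist, grip, dx, dy, dz, twist, ...]. A call has 1 to 5 rows; each row shifts and turns the pose as measured when the row begins, along the tool's axes as they then stand; what a row does not reach is not made up. A row lasts 1/10 s, in which the tool goes at most 50 mm and 8.59 degrees, less where a joint would pass 70% of its speed; a pose out of reach is approached as far as the arm can. A call is refused whole if a number of a shift passes 0.05 or a number of a turn 0.15, either way. A call with a gripper value outside its range is refused whole. The fingers move at their own pace and stop on an object; the grip force is fixed at half the most. Time passes only in rows, so rows that do not move let the fingers close. It gives the time, the measured TCP pose, the force and the opening at its end, in the units of the state.
- sense(): the state, without advancing time (a new reading comes with each control period).
- read_camera(name): name is "side" or "top" or "wrist"; returns a dict with "image" (400x640x3 uint8, red, green, blue), "vfov" (degrees; the focal length in pixels is half the picture's height over the tangent of half this angle, whatever the lens; pixels are square), "cx", "cy" (the principal point, pixels), "cam_to_world" (4x4, takes a point from camera to world coordinates); the wrist camera has in their place "tool_from_camera" (4x4, takes a point from camera to tool coordinates, whose origin is the TCP and whose axes are the flange's). Camera axes: x right, y up, looking along -z (the intrinsics and any distortion apply to the point x, -y, -z); pixel columns grow to the right and rows downward; lengths in m; the calibration is good to about 2 mm. A picture is of the moment at which its call begins: read the wrist's pose just before it. There is no depth.
- job_done(): hands the job in, once; it reports no verdict.
The state is a dict: "time_s": time; "joint_positions": joint angles; "joint_velocities": joint speeds; "joint_efforts": joint torques, N m; "ee_pos": TCP position; "ee_rot": TCP orientation; "ft_force": force on the tool from outside, world axes, zero at the start; "ft_torque": the same for the moment, N m; "gripper_width": finger opening in m.
Only numpy, scipy, OpenCV 4.12 (cv2) and the standard library are available. Lean on these libraries where they do the work, as an engineer would, in place of code of your own. Each camera call takes 0.05 s, during which the arm holds its last target.

## Task

Get the parcel on the entrance bench ready for collection: lift the address stamp out of its rest and print it in the red-outlined sender's box on the parcel's waybill, right way up (yellow tab towards the waybill's bottom edge, away from the blue band), centred in the box, square with it and upright, pressing down lightly with about 10 N. The job finishes while you are still holding the stamp and keeping it pressed there, so do not let go; do not let it touch the waybill anywhere else, press hard or lean on the parcel with the robot itself, shift the parcel, or disturb anything else on the bench.

Things in the scene. Friction and masses are not known exactly. Their poses are not given: they have to be found in the camera images.
- stamp_grip (a point): Address stamp (sizes in mm), standing in its rest. This point: centre of its blue handle, 62 above the stamp's underside. z up along the stamp, x its short way (yellow tab on the -x side is its front), y its long way. Handle: block 20 (x) x 48 (y), 34 to 86 above the underside; grip it across the 20. Below it a light-grey body 28 x 64 (9 to 34), then a black sprung skirt 22 x 58. Mass about 145 g.
- stamp_foot (a point): centre of the stamp's underside (skirt not pushed in), same axes as stamp_grip, 62 below it. The skirt gives way from about 2 N, rising 0.4 N per mm; after 5 mm the soft printing face inside it meets the paper (about 4 N in all) and the push then rises about 3.4 N per mm, up to a hard stop at 8 mm (about 14 N).
- stamp_front (a point): middle of the yellow tab on the stamp's front face, 16.5 in front (-x) of the stamp's centre line, 22 above the underside
- stamp_rest: weighted grey rest, fixed to the bench: base plate 74 (x) x 106 (y), with a tray 40 (x) x 76 (y) outside whose walls reach 18 above the bench. Origin under its centre, on the bench. The stamp stands loose in the tray, its underside 5 above the bench, with 3 to play all round; lift it straight up.
- sender_box (a point): centre of the sender's box on the waybill stuck on the parcel's lid: a rectangle outlined in red, 40 (x) x 76 (y), nearest the waybill's bottom left corner. The point lies on the lid's flat top, 110 above the bench. z is up, x points to the waybill's top edge (blue band), y to its left edge.
- parcel: white plastic parcel box, closed, 200 (x) x 280 (y) x 110 high, about 2.6 kg, standing loose on the bench. Origin at the centre of its underside; axes parallel to those of sender_box, which lies at x -36, y +55 on its top.
- key_lock (a point): round lock on the door of the aluminium key cabinet (80 x 160 x 200 high), 100 above the bench; the cabinet stands at the left of the bench, a bystander, its hinged door shut
- glass_weight: round clear glass paperweight, 72 dia x 39 high, a bystander; origin under its centre
- train_car: small wooden model train car, 124 x 42 x 60 high, a bystander; origin under its centre
- shoe_horn: red silicone shoe horn lying flat, 246 x 42 x 10 high, a bystander; origin under its centre
Not all that is in view belongs to the job. What is shaped like the part that bears stamp_grip but green, pink or turquoise is not meant.

How it is judged:
On the way:
1. the stamp is lifted clear of its rest in the fingers (height (world z) of stamp_foot above 0.05 m and contact force between the fingers and stamp above 2 N), for 0.2 s.
At the end, for the whole second after the job is handed in: Held in the fingers, the stamp presses on the waybill with 6 to 18 N, within 6 mm of the box's centre each way, turned under 7 deg from the box, leaning under 4 deg, yellow tab to the waybill's bottom edge; stamp still, parcel moved under 15 mm (contact force between stamp and parcel between 6 and 18 N and contact force between the fingers and stamp above 3 N and x of stamp_foot in the frame of sender_box between -0.006 and 0.006 m and y of stamp_foot in the frame of sender_box between -0.006 and 0.006 m and angle between stamp_foot's own z axis and vertical below 0.07 rad and angle between the y axis of stamp_foot and the y axis of sender_box, either way round below 0.12 rad and x of stamp_front in the frame of sender_box below 0 m and distance of parcel from where it was at the start of the episode below 0.015 m and linear speed of stamp below 0.02 m/s); the arm keeps its last pose, push and grip.
It fails at once if the stamp touches the parcel or its waybill outside the sender's box (more than 15 mm from its centre) (contact force between stamp and parcel above 0.5 N and horizontal distance between stamp_foot and sender_box above 0.015 m).
It fails at once if the stamp is pressed on the paper leaning by more than 9 degrees (contact force between stamp and parcel above 1 N and angle between stamp_foot's own z axis and vertical above 0.157 rad).
It fails at once if the stamp is pressed hard (over 30 N) (contact force between stamp and parcel above 30 N).
It fails at once if the robot itself pushes on the parcel, or the parcel is shifted by more than 15 mm (contact force between any of the arm, the fingers and parcel above 2 N or distance of parcel from where it was at the start of the episode above 0.015 m).
It fails at once if a bystander is disturbed (moved by more than 20 mm) or the key cabinet's door is opened (distance of any of key_lock, glass_weight, train_car, shoe_horn from where it was at the start of the episode above 0.02 m).
It also fails if it takes over 46 s, if anything falls off the work surface, if the arm or the gripper's body presses on something with over 40 N, if the wrist force passes 120 N, or if a joint passes its speed limit or range.

## Working session

There is one attempt and no reset: what is moved stays moved. The work goes in short steps, Python scripts to look and compute and a tool call to move; the robot and the scene stay as the last step left them, time stands still between calls to the robot, and variables do not carry over. Pictures are saved under pics/ and viewed, and the job is handed in when it is done.

Besides the shell and the picture viewer there is one more tool, called after "Request:" by a JSON object that holds its "fn" and its "kwargs", one argument or row to a line. apply_moves: Moves the arm, as the interface text tells. Its arguments: {"type":"object","properties":{"motion":{"type":"array"}},"required":["motion"]}

```bash
ls; mkdir -p pics; cat > h.py <<'E'
import numpy as np,cv2
from cell import sense, read_camera, job_done, tcp_to_grasp
def K(c):
    h=c['image'].shape[0]; f=h/2/np.tan(np.radians(c['vfov'])/2); return f
E
python3 - <<'E'
from h import *
s=sense(); print(s); print(tcp_to_grasp)
for n in ['side','top','wrist']:
    c=read_camera(n); cv2.imwrite(f'pics/{n}0.png',c['image'][:,:,::-1])
    print({k:v for k,v in c.items() if k!='image'})
E
```

```text
pics
{'time_s': 0.0, 'joint_positions': array([ 1.13749632,  0.61594739, -0.01262533,  1.42493429,  0.00807228,
        1.10340159, -0.04037566]), 'joint_velocities': array([-0.0009546 , -0.00128021,  0.00100681, -0.00124153, -0.00045592,
       -0.00055865, -0.00110288]), 'joint_efforts': array([-1.27882481e-04, -4.69224966e+01,  2.59322533e-01, -1.71035457e+01,
        1.00476414e-02,  9.78180848e-03, -2.62721706e-06]), 'ee_pos': array([ 0.25689676, -0.59622736,  0.23010811]), 'ee_rot': array([-1.29244628e-03,  9.79375906e-01,  2.02042299e-01, -2.71500046e-04]), 'ft_force': array([ 0.10595747,  0.35620846, -0.29321643]), 'ft_torque': array([ 0.02437512, -0.02023779, -0.01668285]), 'gripper_width': 0.0855784340442914}
0.0187
{'vfov': 48.18986757592828, 'cx': 320.7797985302537, 'cy': 197.21703593526937, 'cam_to_world': array([[-0.78039858,  0.36894717, -0.50483268, -0.03976258],
       [-0.62524181, -0.45124657,  0.63674894,  0.78710473],
       [ 0.00712271,  0.81256047,  0.58283338,  0.84041344],
       [ 0.        ,  0.        ,  0.        ,  1.        ]])}
{'vfov': 56.85690164174793, 'cx': 314.65867054495226, 'cy': 201.98524031109017, 'cam_to_world': array([[-0.01893634,  0.9836041 , -0.17934433,  0.33281708],
       [-0.99980966, -0.0177865 ,  0.00801733, -0.02349409],
       [ 0.00469597,  0.17946201,  0.9837537 ,  1.39823294],
       [ 0.        ,  0.        ,  0.        ,  1.        ]])}
{'vfov': 66.4238940179438, 'cx': 319.65924766380914, 'cy': 205.77792633504285, 'tool_from_camera': array([[-4.58504469e-04,  9.63361044e-01,  2.68207549e-01,
         6.63495225e-02],
       [ 9.99999101e-01,  7.79668021e-04, -1.09093775e-03,
        -7.14464746e-04],
       [-1.26007978e-03,  2.68206808e-01, -9.63360535e-01,
        -1.42576222e-01],
       [ 0.00000000e+00,  0.00000000e+00,  0.00000000e+00,
         1.00000000e+00]])}
```

View pics/side0.png

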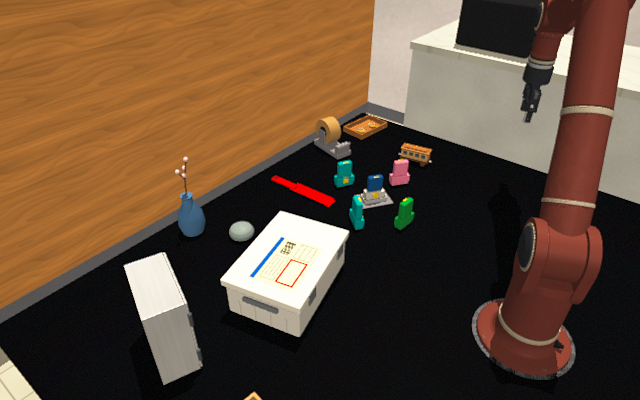

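View pics/top0.png

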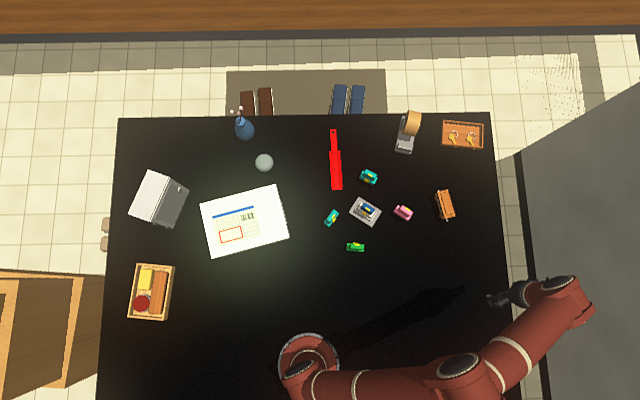

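View pics/wrist0.png

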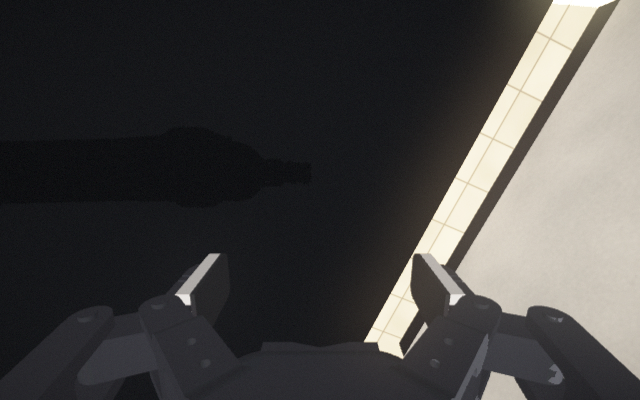

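Top view: the blue-handled stamp is in its rest at about (366,210), and the red box is at about (231,235). Next I'll zoom in and measure.

```bash
cat >> h.py <<'E'
def ray(c,uv,T=None):
    f=K(c); T=c['cam_to_world'] if T is None else T
    uv=np.atleast_2d(np.array(uv,float))
    d=np.c_[(uv[:,0]-c['cx'])/f,-(uv[:,1]-c['cy'])/f,-np.ones(len(uv))]
    return T[:3,3],d@T[:3,:3].T
def onz(c,uv,z,T=None):
    o,d=ray(c,uv,T); return o+d*((z-o[2])/d[:,2])[:,None]
def proj(c,P,T=None):
    f=K(c); T=c['cam_to_world'] if T is None else T
    p=(np.atleast_2d(P)-T[:3,3])@T[:3,:3]
    return np.c_[c['cx']+f*p[:,0]/-p[:,2], c['cy']-f*p[:,1]/-p[:,2]]
def wristT(c,s):
    from scipy.spatial.transform import Rotation as R
    T=np.eye(4); T[:3,:3]=R.from_quat(np.roll(s['ee_rot'],-1)).as_matrix(); T[:3,3]=s['ee_pos']
    return T@c['tool_from_camera']
def crop(im,x0,y0,x1,y1,k,name):
    cv2.imwrite(name,cv2.resize(im[y0:y1,x0:x1,::-1],None,fx=k,fy=k,interpolation=cv2.INTER_CUBIC))
E
python3 - <<'E'
from h import *
t=read_camera('top'); s=read_camera('side')
crop(t['image'],320,160,420,260,6,'pics/t1.png')
crop(s['image'],330,140,430,240,6,'pics/s1.png')
crop(t['image'],190,175,300,265,6,'pics/t2.png')
for n,c in(('top',t),('side',s)):
    hsv=cv2.cvtColor(c['image'],cv2.COLOR_RGB2HSV)
    m=cv2.inRange(hsv,(0,120,80),(10,255,255))|cv2.inRange(hsv,(170,120,80),(180,255,255))
    k,l,st,ce=cv2.connectedComponentsWithStats(m)
    for i in range(1,k):
        if st[i,4]>15: print(n,'red',st[i],ce[i])
    m=cv2.inRange(hsv,(100,120,30),(125,255,255))
    k,l,st,ce=cv2.connectedComponentsWithStats(m)
    for i in range(1,k):
        if st[i,4]>15: print(n,'blue',st[i],ce[i])
E
```

```text
top red [329 129  14  62 626] [335.12300319 162.45686901]
top red [393 205  17  16  73] [401.39726027 212.84931507]
top red [219 231   5  12  16] [220.25 236.5 ]
top red [ 508  277   88   91 3235] [552.53230294 320.25131376]
top red [132 296  18  16 217] [140.48387097 303.15668203]
top red [280 336  56  39 751] [307.35153129 350.81225033]
top red [ 356  342  172   58 3997] [460.53014761 380.7348011 ]
top red [282 361  37  39 640] [299.9984375 384.3890625]
top red [313 381  40  19 613] [331.60685155 391.137031  ]
top blue [361 203  14  11  63] [367.36507937 208.23809524]
top blue [213 206  40  12  71] [232.28169014 211.61971831]
side red [547   0   6   7  18] [548.94444444   1.94444444]
side red [ 569    0   64  109 4684] [599.86400512  53.06703672]
side red [544  12   4   9  16] [545.625   17.0625]
side red [534  32  30  28 461] [548.86334056  45.73535792]
side red [ 548  113   64   91 4045] [580.27317676 157.07342398]
side red [389 158  21  28 401] [399.45386534 173.42643392]
side red [271 175  65  32 609] [305.26929392 190.95238095]
side red [  477   202   126   173 10278] [548.12638646 290.98355711]
side red [275 259  32  29  88] [289.76136364 273.94318182]
side blue [367 173  17  18 241] [374.62240664 182.10788382]
side blue [178 193  28  44 806] [190.42431762 216.99875931]
side blue [250 237  34  40 147] [266.38095238 257.28571429]
```

View pics/t1.png

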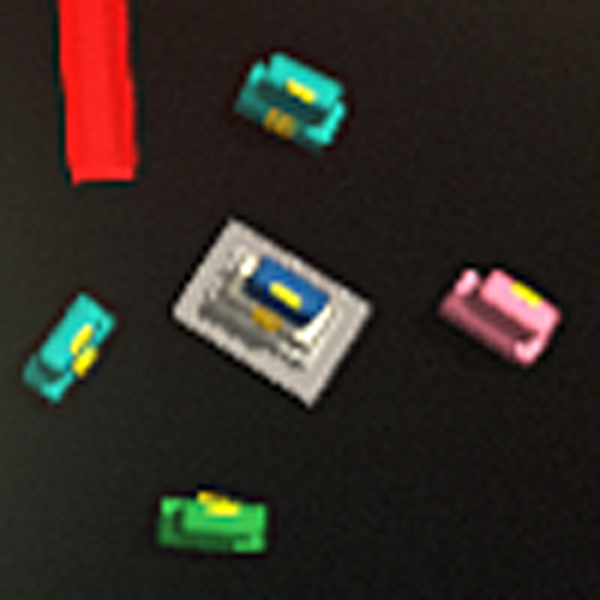

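View pics/s1.png

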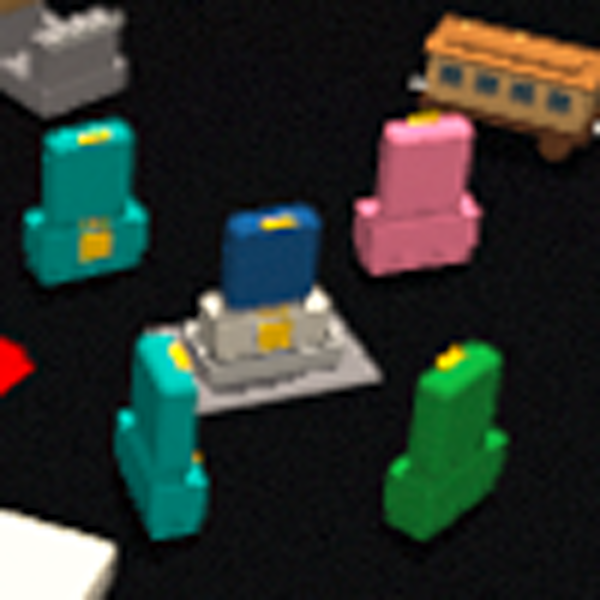

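View pics/t2.png

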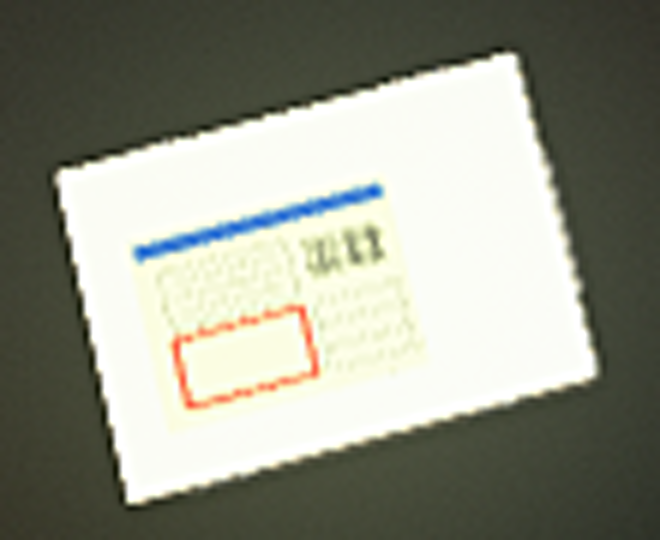

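```bash
python3 - <<'E'
from h import *
t=read_camera('top'); s=read_camera('side')
def q(n,c,p,z):
    P=onz(c,p,z); print(n,P.mean(0).round(4),'sides',np.linalg.norm(np.roll(P,-1,0)-P,axis=1).round(4)); return P
hs=cv2.cvtColor(t['image'],cv2.COLOR_RGB2HSV)
off=-0.5+0.5/6
b=np.array([(175,338),(303,307),(317,377),(190,407)])/6+[190,175]+off
P=q('box top',t,b,.11); d=P[0]-P[1]+P[3]-P[2]; print('y dir deg',np.degrees(np.arctan2(d[1],d[0])))
pc=np.array([(57,173),(517,53),(598,377),(128,504)])/6+[190,175]+off
P=q('parcel top',t,pc,.11); d=P[0]-P[1]+P[3]-P[2]; print('y dir',np.degrees(np.arctan2(d[1],d[0])))
C=P.mean(0); a=np.arctan2(d[1],d[0]); ey=np.array([np.cos(a),np.sin(a)]); ex=np.array([ey[1],-ey[0]]); print('box from parcel',C[:2]-.036*ex+.055*ey)
r=np.array([(235,220),(372,308),(312,405),(173,312)])/6+[320,160]+off
P=q('rest',t,r,.005); d=P[0]-P[1]+P[3]-P[2]; print('y dir',np.degrees(np.arctan2(d[1],d[0])))
h=np.array([(258,257),(330,295),(315,322),(247,283)])/6+[320,160]+off
P=q('handle top',t,h,.091);d=P[0]-P[1]+P[3]-P[2]; print('y dir',np.degrees(np.arctan2(d[1],d[0])))
# side red box
hs=cv2.cvtColor(s['image'],cv2.COLOR_RGB2HSV)
m=cv2.inRange(hs,(0,90,80),(10,255,255))|cv2.inRange(hs,(170,90,80),(180,255,255)); m[:250]=0;m[295:]=0;m[:,320:]=0;m[:,:260]=0
pts=cv2.findNonZero(m); print(len(pts))
P=onz(s,pts[:,0],.11); rc=cv2.minAreaRect((P[:,:2]*1000).astype(np.float32)); print('side box',rc)
r=np.array([(380,378),(195,412)])/6+[330,140]+off
print(onz(s,r,.005))
yt=np.array([(94,137)])
for n,c,u in(('top',t,np.array([287,294])/6+[320,160]+off),('side',s,np.array([279,222])/6+[330,140]+off)): print('mark',n,onz(c,u,.091))
for n,c,u in(('top',t,np.array([267,318])/6+[320,160]+off),('side',s,np.array([275,333])/6+[330,140]+off)): print('tab',n,onz(c,u,.027))
E
```

```text
box top [0.4592 0.261  0.11  ] sides [0.0759 0.0419 0.0748 0.0414]
y dir deg 102.54327194800301
parcel top [0.5069 0.2156 0.11  ] sides [0.2793 0.1994 0.2785 0.1997]
y dir 104.06615227647237
box from parcel [0.45858507 0.26020572]
rest [ 0.5468 -0.2266  0.005 ] sides [0.1032 0.0738 0.1052 0.0723]
y dir 54.96766230553746
handle top [ 0.5466 -0.2233  0.091 ] sides [0.0484 0.0189 0.0465 0.0173]
y dir 59.476147454968725
93
side box ((461.8580322265625, 260.4805603027344), (42.828617095947266, 78.16416931152344), 13.770631790161133)
[[ 0.48926064 -0.24712551  0.005     ]
 [ 0.54793897 -0.16086846  0.005     ]]
mark top [[ 0.5436548 -0.2229314  0.091    ]]
mark side [[ 0.54569996 -0.22441638  0.091     ]]
tab top [[ 0.53899391 -0.21949193  0.027     ]]
tab side [[ 0.53889872 -0.21936389  0.027     ]]
```

Stamp is at about (0.547,−0.225) with its y axis at about 56°. The box is at about (0.459,0.261) with its y axis at about 104°. First I'll move over the stamp.

Request:
{"fn": "apply_moves", "kwargs": {
  "motion": [-1,0.042,-0.023,0,0,-1,0.042,-0.023,0,0,-1,0.042,-0.023,0,0,-1,0.042,-0.023,0,0,-1,0.042,-0.023,0,0]
}}

```text
time_s: 0.85
ee_pos: [0.4012, -0.4125, 0.229]
ee_rot: [0.003, 0.981, 0.192, -0.003]
ft_force: [0.4, -1.5, -0.3]
gripper_width: 0.0854
```

```bash
cat >> h.py <<'E'
def plan(tx,ty,tz,ax_deg,n):
    """remaining shift in tool axes, per-row with yaw spread; ax_deg= wanted world angle of tool x"""
    from scipy.spatial.transform import Rotation as R
    s=sense(); Rm=R.from_quat(np.roll(s['ee_rot'],-1)).as_matrix(); p=s['ee_pos']
    a=np.degrees(np.arctan2(Rm[1,0],Rm[0,0])); da=(ax_deg-a+180)%360-180
    d=np.array([tx,ty,tz])-p
    print('pos',p.round(4),'ax',a.round(2),'tilt z',Rm[:,2].round(4),'t',s['time_s'],'w',s['gripper_width'],'F',s['ft_force'].round(2),'remaining',d.round(4),'tw',-np.radians(da).round(4))
    for i in range(n):
        th=np.radians(a+da*i/n)
        Rz=R.from_rotvec([0,0,np.radians(da*i/n)]).as_matrix()@Rm
        print((Rz.T@d/n).round(4), (-np.radians(da)/n).round(4))
E
python3 - <<'E'
from h import *
plan(.546,-.2245,.205,56.5,5)
E
```

```text
pos [ 0.4012 -0.4125  0.229 ] ax 22.11 tilt z [-0.0052 -0.0067 -1.    ] t 0.85 w 0.08538779237220956 F [ 0.43 -1.47 -0.29] remaining [ 0.1448  0.188  -0.024 ] tw -0.6003
[ 0.041  -0.024   0.0044] -0.1201
[ 0.0436 -0.0189  0.0044] -0.1201
[ 0.0455 -0.0135  0.0044] -0.1201
[ 0.0468 -0.008   0.0044] -0.1201
[ 0.0474 -0.0023  0.0045] -0.1201
```

Request:
{"fn": "apply_moves", "kwargs": {
  "motion": [-1,0.041,-0.024,0.0044,-0.12,-1,0.0436,-0.019,0.0044,-0.12,-1,0.0455,-0.0135,0.0044,-0.12,-1,0.0468,-0.008,0.0044,-0.12,-1,0.0474,-0.0023,0.0044,-0.12]
}}

```text
time_s: 1.35
ee_pos: [0.5504, -0.2158, 0.2066]
ee_rot: [0.005, 0.876, 0.483, -0.003]
ft_force: [-0.6, -0.3, 0.3]
gripper_width: 0.0858
```

```bash
python3 - <<'E'
from h import *
plan(.546,-.2245,.205,56.5,1)
s=sense(); w=read_camera('wrist'); cv2.imwrite('pics/w1.png',w['image'][:,:,::-1])
print(s['joint_velocities'].round(3))
plan(.546,-.2245,.205,56.5,1)
E
```

```text
pos [ 0.5504 -0.2158  0.2066] ax 57.76 tilt z [-4.000e-04 -1.100e-02 -9.999e-01] t 1.35 w 0.08575282819359326 F [-0.62 -0.28  0.31] remaining [-0.0044 -0.0087 -0.0016] tw 0.0219
[-0.0097  0.0009  0.0017] 0.0219
[-0.619  0.241 -0.332 -0.274  0.258  0.069  0.217]
pos [ 0.5564 -0.2038  0.206 ] ax 58.8 tilt z [ 5.2e-03 -8.0e-04 -1.0e+00] t 1.4 w 0.08571798639197713 F [3.98 6.84 0.03] remaining [-0.0104 -0.0207 -0.001 ] tw 0.0401
[-0.0231  0.0018  0.0009] 0.0401
```

View pics/w1.png

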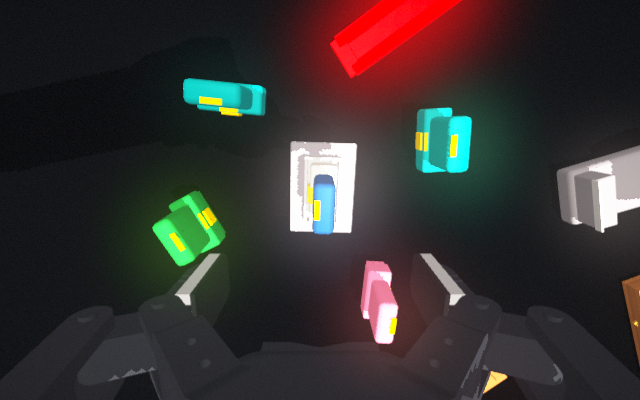

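Request:
{"fn": "apply_moves", "kwargs": {
  "motion": [-1,-0.023,0.002,0.025,0.04,-1,0,0,0,0]
}}

```text
time_s: 1.6
ee_pos: [0.5492, -0.2194, 0.1805]
ee_rot: [0.001, 0.879, 0.477, 0.004]
ft_force: [-0.6, 0.5, 0.3]
gripper_width: 0.0855
```

```bash
python3 - <<'E'
from h import *
s=sense(); w=read_camera('wrist'); cv2.imwrite('pics/w2.png',w['image'][:,:,::-1])
print(s['joint_velocities'].round(3))
plan(.546,-.2245,.180,56.5,1)
T=wristT(w,s); hs=cv2.cvtColor(w['image'],cv2.COLOR_RGB2HSV)
m=cv2.inRange(hs,(98,110,50),(125,255,255)); 
k,l,st,ce=cv2.connectedComponentsWithStats(m)
for i in range(1,k):
    if st[i,4]>100: print(st[i],ce[i])
crop(w['image'],250,100,400,250,5,'pics/w2c.png')
E
```

```text
[-0.065 -0.056 -0.086 -0.1   -0.045  0.008  0.008]
pos [ 0.5522 -0.2172  0.183 ] ax 57.18 tilt z [ 0.0139  0.003  -0.9999] t 1.65 w 0.08589318283785816 F [1.09 1.27 1.16] remaining [-0.0062 -0.0073 -0.003 ] tw 0.0119
[-0.0095 -0.0013  0.0029] 0.0119
[ 311  186   25   58 1101] [324.36784741 214.36693915]
```

View pics/w2c.png

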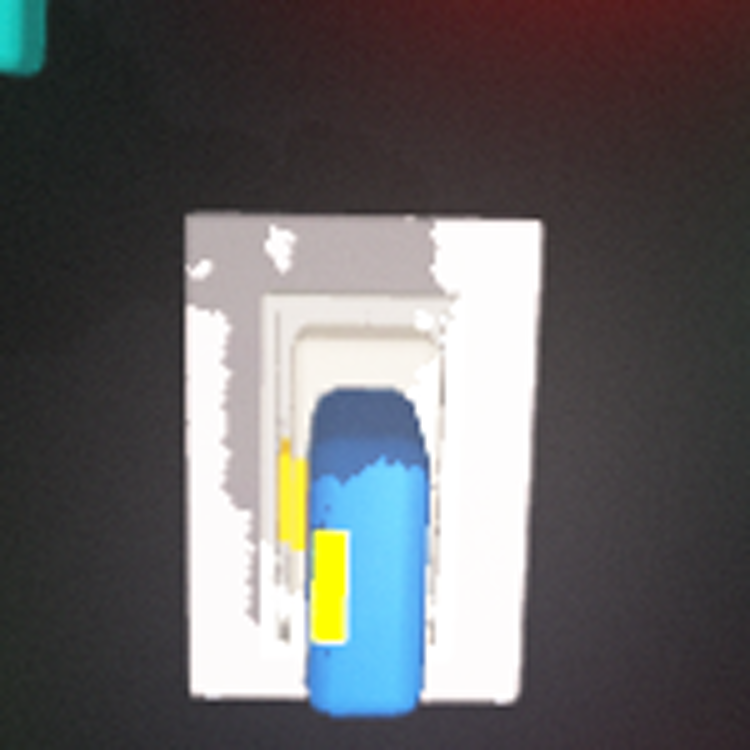

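```bash
python3 - <<'E'
from h import *
s=sense(); w=read_camera('wrist'); T=wristT(w,s); T2=T
print(s['joint_velocities'].round(3))
f=lambda p:np.array(p,float)/5+[250,100]-.4
hs=cv2.cvtColor(w['image'],cv2.COLOR_RGB2HSV)
crop(w['image'],250,100,400,250,5,'pics/w3c.png')
rows=[]
sub=w['image']
m=cv2.inRange(hs,(98,110,50),(125,255,255)) | cv2.inRange(hs,(22,150,150),(38,255,255))
for r in range(190,245,4):
    xs=np.flatnonzero(m[r,300:345])+300
    if len(xs): print(r,xs.min(),xs.max(), end=' | ')
ys=np.flatnonzero(m[:,322]);print('rows',ys.min(),ys.max())
E
```

```text
[-0.003 -0.032 -0.037 -0.045 -0.014 -0.    -0.001]
194 304 332 | 198 304 332 | 202 304 332 | 206 304 332 | 210 304 332 | 214 311 332 | 218 311 332 | 222 311 332 | 226 311 331 | 230 311 331 | 234 310 331 | 238 310 331 | 242 310 330 | rows 192 246
```

View pics/w3c.png

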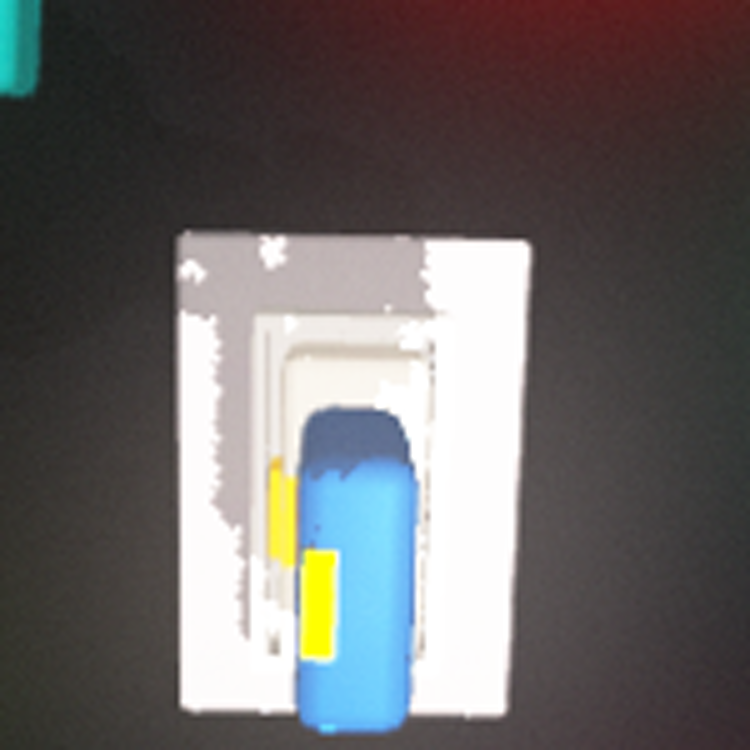

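```bash
python3 - <<'E'
from h import *
s=sense(); w=read_camera('wrist'); T=wristT(w,s)
f=lambda p:np.array(p,float)/5+[250,100]-.4
R=onz(w,f([(180,232),(530,240),(507,716),(181,710)]),.004,T); print(R.mean(0),np.linalg.norm(np.roll(R,-1,0)-R,axis=1)); d=R[0]-R[3]+R[1]-R[2];print('rest y',np.degrees(np.arctan2(d[1],d[0])))
H=onz(w,f([(302,480),(416.5,480),(410,715),(297,715)]),.091,T);print('width',np.linalg.norm(H[0]-H[1]),np.linalg.norm(H[2]-H[3])); d=H[0]-H[3]+H[1]-H[2];print('handle y',np.degrees(np.arctan2(d[1],d[0])))
B=onz(w,f([(354,731),(357,605),(320,605),(357,470)]),.091,T); print(B,np.linalg.norm(B[0]-B[3]))
plan(.5465,-.2245,.048,56,1)
E
```

```text
[ 0.5481839  -0.22654574  0.004     ] [0.07299803 0.10638211 0.07383431 0.10627655]
rest y 55.870273730428906
width 0.018192375521550008 0.018714540523995984
handle y 55.88916687480627
[[ 0.53614663 -0.24453544  0.091     ]
 [ 0.54844019 -0.22635568  0.091     ]
 [ 0.54340637 -0.22307823  0.091     ]
 [ 0.56059025 -0.20747817  0.091     ]] 0.044392923670689616
pos [ 0.5533 -0.2176  0.1848] ax 57.18 tilt z [ 0.0176  0.0017 -0.9998] t 1.75 w 0.08517496484558497 F [-0.3   0.44 -0.15] remaining [-0.0068 -0.0069 -0.1368] tw 0.0206
[-0.011  -0.0039  0.1366] 0.0206
```

```bash
python3 - <<'E'
from h import *
plan(.5484,-.2262,.125,55.9,2)
E
```

```text
pos [ 0.5533 -0.2176  0.1848] ax 57.18 tilt z [ 0.0176  0.0017 -0.9998] t 1.75 w 0.08517496484558497 F [-0.3   0.44 -0.15] remaining [-0.0049 -0.0086 -0.0598] tw 0.0224
[-0.0053 -0.0002  0.0298] 0.0112
[-0.0053 -0.0001  0.0298] 0.0112
```

Request:
{"fn": "apply_moves", "kwargs": {
  "motion": [-1,-0.0053,0,0.03,0.011,-1,-0.0053,0,0.03,0.011,-1,0,0,0,0]
}}

```text
time_s: 2.05
ee_pos: [0.5521, -0.2284, 0.1289]
ee_rot: [0.008, 0.884, 0.468, 0.012]
ft_force: [-1.4, -0.5, -0.4]
gripper_width: 0.0854
```

```bash
python3 - <<'E'
from h import *
plan(.5484,-.2262,.049,55.9,3)
E
```

```text
pos [ 0.5521 -0.2284  0.1289] ax 55.79 tilt z [ 0.0284 -0.0022 -0.9996] t 2.05 w 0.08536176750997969 F [-1.36 -0.5  -0.45] remaining [-0.0037  0.0022 -0.0799] tw -0.002
[-0.0005 -0.0021  0.0266] -0.0007
[-0.0005 -0.0021  0.0266] -0.0007
[-0.0005 -0.0021  0.0266] -0.0007
```

Request:
{"fn": "apply_moves", "kwargs": {
  "motion": [-1,0,-0.0015,0.02,0,-1,0,-0.0015,0.02,0,-1,0,-0.0015,0.015,0,-1,0,0,0.01,0,-1,0,0,0,0]
}}

```text
time_s: 2.55
ee_pos: [0.5577, -0.2287, 0.0723]
ee_rot: [0.014, 0.884, 0.467, 0.018]
ft_force: [-0.2, -0.4, 0.6]
gripper_width: 0.0857
```

```bash
python3 - <<'E'
from h import *
plan(.5484,-.2262,.049,55.9,1)
w=read_camera('wrist'); cv2.imwrite('pics/w4.png',w['image'][:,:,::-1])
plan(.5484,-.2262,.049,55.9,1)
E
```

```text
pos [ 0.5577 -0.2287  0.0723] ax 55.7 tilt z [ 0.0452 -0.0079 -0.9989] t 2.55 w 0.08566555324100286 F [-0.22 -0.39  0.62] remaining [-0.0093  0.0025 -0.0233] tw -0.0035
[-0.0036 -0.0101  0.0229] -0.0035
pos [ 0.5584 -0.229   0.0732] ax 55.7 tilt z [ 0.047  -0.0086 -0.9989] t 2.6 w 0.08569106499576983 F [ 0.86 -1.03  1.33] remaining [-0.01    0.0028 -0.0242] tw -0.0035
[-0.0038 -0.0109  0.0237] -0.0035
```

View pics/w4.png

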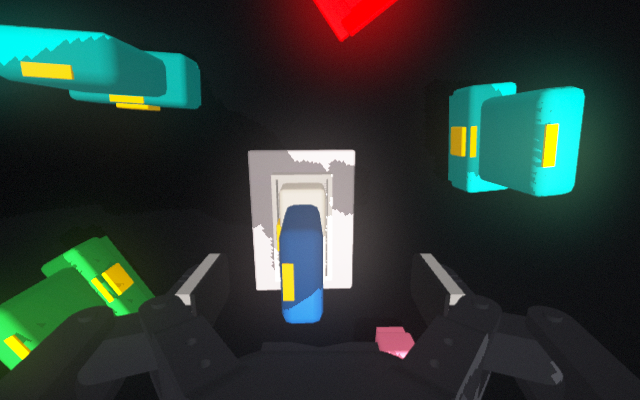

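Tilt builds up while descending (now 2.7°). I'll check how it behaves when the arm is idle and when it moves up.

Request:
{"fn": "apply_moves", "kwargs": {
  "motion": [-1,0,0,0,0,-1,0,0,0,0,-1,0,0,0,0]
}}

```text
time_s: 2.9
ee_pos: [0.5606, -0.2298, 0.0767]
ee_rot: [0.017, 0.884, 0.467, 0.021]
ft_force: [-1.4, 0.2, 0.1]
gripper_width: 0.0856
```

```bash
python3 - <<'E'
from h import *
plan(.5484,-.2262,.049,55.9,1)
E
```

```text
pos [ 0.5606 -0.2298  0.0767] ax 55.7 tilt z [ 0.0527 -0.0107 -0.9986] t 2.9 w 0.08558962527515575 F [-1.37  0.21  0.15] remaining [-0.0122  0.0036 -0.0277] tw -0.0036
[-0.0045 -0.0135  0.0269] -0.0036
```

Request:
{"fn": "apply_moves", "kwargs": {
  "motion": [-1,0,0,-0.04,0,-1,0,0,-0.04,0,-1,0,0,0,0]
}}

```text
time_s: 3.2
ee_pos: [0.5564, -0.2288, 0.1589]
ee_rot: [0.016, 0.884, 0.467, 0.02]
ft_force: [-0.5, -0.2, 0.5]
gripper_width: 0.0855
```

```bash
python3 - <<'E'
from h import *
plan(.5484,-.2262,.049,55.9,1)
E
```

```text
pos [ 0.5564 -0.2288  0.1589] ax 55.7 tilt z [ 0.0515 -0.01   -0.9986] t 3.2 w 0.08554548556936102 F [-0.52 -0.22  0.49] remaining [-0.008   0.0026 -0.1099] tw -0.0034
[-0.0046 -0.0133  0.1093] -0.0034
```

```bash
cat >> h.py <<'E'
def st(tag=''):
    from scipy.spatial.transform import Rotation as R
    s=sense(); Rm=R.from_quat(np.roll(s['ee_rot'],-1)).as_matrix()
    print(tag,round(s['time_s'],2),'p',s['ee_pos'].round(4),'tilt',Rm[:2,2].round(4),'q',s['joint_positions'].round(4),'qd',s['joint_velocities'].round(3))
E
python3 - <<'E'
from h import *
st(); read_camera('wrist'); st(); read_camera('wrist'); st()
E
```

```text
3.2 p [ 0.5564 -0.2288  0.1589] tilt [ 0.0515 -0.01  ] q [ 0.4774  0.5995 -0.1896  1.7011  0.1388  0.802  -0.3703] qd [-0.004  0.049  0.007  0.054  0.003 -0.016 -0.002]
 3.25 p [ 0.5549 -0.2283  0.1565] tilt [ 0.0473 -0.0085] q [ 0.4772  0.602  -0.1891  1.7041  0.1391  0.8009 -0.3705] qd [-0.003  0.05   0.011  0.058  0.003 -0.015 -0.003]
 3.3 p [ 0.5535 -0.228   0.1545] tilt [ 0.0433 -0.0071] q [ 0.477   0.6042 -0.1886  1.7065  0.1392  0.8005 -0.3706] qd [-0.003  0.039  0.006  0.037  0.002 -0.003 -0.002]
```

Request:
{"fn": "apply_moves", "kwargs": {
  "motion": [-1,0,0,0,0]
}}

```text
time_s: 3.4
ee_pos: [0.5526, -0.2277, 0.1535]
ee_rot: [0.012, 0.884, 0.467, 0.017]
ft_force: [-0.4, 0.4, -0.0]
gripper_width: 0.0856
```

```bash
python3 - <<'E'
from h import *
st(); read_camera('wrist'); st()
E
```

```text
3.4 p [ 0.5526 -0.2277  0.1535] tilt [ 0.0412 -0.0065] q [ 0.477   0.605  -0.1883  1.7082  0.1392  0.8002 -0.3706] qd [-0.    -0.006  0.    -0.     0.001 -0.004  0.001]
 3.45 p [ 0.5527 -0.2277  0.1534] tilt [ 0.0412 -0.0065] q [ 0.4769  0.6052 -0.1883  1.708   0.1392  0.8002 -0.3706] qd [-0.001  0.008  0.001 -0.002  0.002 -0.001 -0.   ]
```

Request:
{"fn": "apply_moves", "kwargs": {
  "motion": [-1,0,0,0,0]
}}

```text
time_s: 3.55
ee_pos: [0.5521, -0.2275, 0.1523]
ee_rot: [0.012, 0.884, 0.467, 0.016]
ft_force: [0.8, -0.8, 0.7]
gripper_width: 0.0857
```

```bash
python3 - <<'E'
from h import *
st()
E
```

```text
3.55 p [ 0.5521 -0.2275  0.1523] tilt [ 0.0392 -0.0057] q [ 0.4769  0.6066 -0.1882  1.709   0.1393  0.7999 -0.3706] qd [ 0.     0.013  0.002  0.015  0.002 -0.002 -0.   ]
```

Request:
{"fn": "apply_moves", "kwargs": {
  "motion": [-1,0,0,0,0,-1,0,0,0,0,-1,0,0,0,0,-1,0,0,0,0,-1,0,0,0,0]
}}

```text
time_s: 4.05
ee_pos: [0.5509, -0.227, 0.1496]
ee_rot: [0.01, 0.884, 0.467, 0.014]
ft_force: [0.3, -0.2, -0.1]
gripper_width: 0.0856
```

```bash
python3 - <<'E'
from h import *
st()
E
```

```text
4.05 p [ 0.5509 -0.227   0.1496] tilt [ 0.0344 -0.0037] q [ 0.4766  0.6104 -0.188   1.711   0.1395  0.7995 -0.3708] qd [-0.001  0.002 -0.     0.001  0.001  0.001  0.002]
```

Request:
{"fn": "apply_moves", "kwargs": {
  "motion": [-1,0,0,-0.04,0,-1,0,0,-0.04,0,-1,0,0,0,0,-1,0,0,0,0,-1,0,0,0,0]
}}

```text
time_s: 4.55
ee_pos: [0.5473, -0.2264, 0.2306]
ee_rot: [0.008, 0.884, 0.467, 0.013]
ft_force: [0.4, -0.0, -0.8]
gripper_width: 0.0853
```

```bash
python3 - <<'E'
from h import *
st()
E
```

```text
4.55 p [ 0.5473 -0.2264  0.2306] tilt [ 0.0313 -0.0024] q [ 0.4901  0.5171 -0.2049  1.6221  0.1123  0.9836 -0.3467] qd [ 0.001  0.008  0.003  0.023  0.002 -0.     0.   ]
```

Request:
{"fn": "apply_moves", "kwargs": {
  "motion": [-1,0,0,0,0,-1,0,0,0,0,-1,0,0,0,0,-1,0,0,0,0,-1,0,0,0,0]
}}

```text
time_s: 5.05
ee_pos: [0.5453, -0.2257, 0.2264]
ee_rot: [0.005, 0.884, 0.467, 0.011]
ft_force: [-0.2, 0.1, 0.6]
gripper_width: 0.0855
```

```bash
python3 - <<'E'
from h import *
st()
plan(.5484,-.2262,.049,55.9,3)
E
```

```text
5.05 p [ 0.5453 -0.2257  0.2264] tilt [0.0236 0.0005] q [ 0.4899  0.5218 -0.2046  1.6268  0.1127  0.9827 -0.3469] qd [ 0.001  0.005  0.002  0.003  0.    -0.002 -0.002]
pos [ 0.5453 -0.2257  0.2264] ax 55.72 tilt z [ 2.360e-02  5.000e-04 -9.997e-01] t 5.05 w 0.0855291331676063 F [-0.18  0.11  0.59] remaining [ 0.0031 -0.0005 -0.1774] tw -0.0031
[-0.0004 -0.0002  0.0591] -0.001
[-0.0004 -0.0002  0.0591] -0.001
[-0.0004 -0.0002  0.0591] -0.001
```

Request:
{"fn": "apply_moves", "kwargs": {
  "motion": [-1,-0.0005,0,0.045,-0.001,-1,-0.0005,0,0.045,-0.001,-1,-0.0005,0,0.045,0]
}}

```text
time_s: 5.35
ee_pos: [0.5559, -0.2298, 0.0963]
ee_rot: [0.014, 0.884, 0.468, 0.018]
ft_force: [1.2, 0.7, -0.2]
gripper_width: 0.0852
```

```bash
python3 - <<'E'
from h import *
st()
plan(.5484,-.2262,.049,55.9,2)
E
```

```text
5.35 p [ 0.5559 -0.2298  0.0963] tilt [ 0.0447 -0.0073] q [ 0.4681  0.6835 -0.1735  1.7502  0.1623  0.6769 -0.386 ] qd [-0.094  0.636  0.143  0.338  0.176 -0.985 -0.144]
pos [ 0.5559 -0.2298  0.0963] ax 55.83 tilt z [ 0.0447 -0.0073 -0.999 ] t 5.35 w 0.08519682804815697 F [ 1.24  0.72 -0.19] remaining [-0.0075  0.0036 -0.0473] tw -0.0012
[-0.0011 -0.0051  0.0234] -0.0006
[-0.0011 -0.0051  0.0234] -0.0006
```

Request:
{"fn": "apply_moves", "kwargs": {
  "motion": [-1,-0.001,-0.006,0.028,0,-1,-0.001,-0.004,0.01,0,-1,0,0,0,0]
}}

```text
time_s: 5.65
ee_pos: [0.5434, -0.2245, 0.0491]
ee_rot: [0.009, 0.884, 0.468, 0.014]
ft_force: [0.1, 0.1, 0.6]
gripper_width: 0.0852
```

```bash
python3 - <<'E'
from h import *
st()
plan(.5484,-.2262,.049,55.9,1)
w=read_camera('wrist'); cv2.imwrite('pics/w5.png',w['image'][:,:,::-1])
plan(.5484,-.2262,.049,55.9,1)
E
```

```text
5.65 p [ 0.5434 -0.2245  0.0491] tilt [ 0.0318 -0.0024] q [ 0.4569  0.7412 -0.1563  1.8068  0.1784  0.576  -0.4026] qd [-0.002  0.009 -0.003 -0.014  0.001 -0.004  0.   ]
pos [ 0.5434 -0.2245  0.0491] ax 55.82 tilt z [ 0.0318 -0.0024 -0.9995] t 5.65 w 0.08518112322829087 F [0.1  0.14 0.61] remaining [ 0.005  -0.0017 -0.0001] tw -0.0013
[0.0014 0.0051 0.0003] -0.0013
pos [ 0.5441 -0.2247  0.0499] ax 55.82 tilt z [ 0.0334 -0.0029 -0.9994] t 5.7 w 0.0854722494616876 F [-0.79  0.14  0.27] remaining [ 0.0043 -0.0015 -0.0009] tw -0.0014
[0.0012 0.0044 0.0011] -0.0014
```

View pics/w5.png

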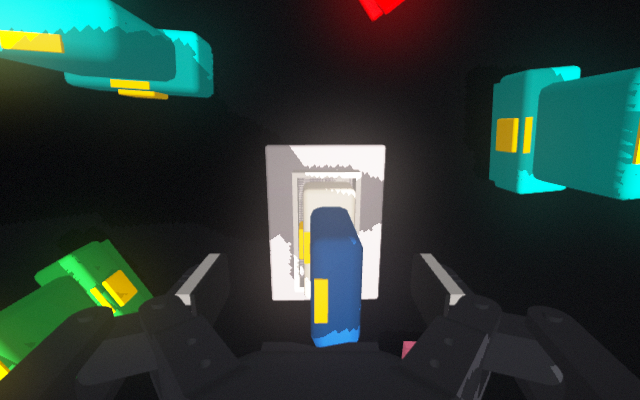

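Request:
{"fn": "apply_moves", "kwargs": {
  "motion": [-0.5,0.001,0.004,0.001,0,0,0,0,0.001,0]
}}

```text
time_s: 5.9
ee_pos: [0.5505, -0.227, 0.05]
ee_rot: [0.011, 0.884, 0.468, 0.016]
ft_force: [0.9, -0.4, -0.0]
gripper_width: 0.059
```

```bash
python3 - <<'E'
from h import *
plan(.5484,-.2262,.049,55.9,1)
E
```

```text
pos [ 0.5505 -0.227   0.05  ] ax 55.82 tilt z [ 0.0381 -0.0045 -0.9993] t 5.9 w 0.05896201163541535 F [ 0.92 -0.44 -0.04] remaining [-0.0021  0.0008 -0.001 ] tw -0.0014
[-0.0006 -0.0022  0.001 ] -0.0014
```

Request:
{"fn": "apply_moves", "kwargs": {
  "motion": [1,0,-0.002,0.001,0,1,0,0,0.0005,0,1,0,0,0,0]
}}

```text
time_s: 6.2
ee_pos: [0.5503, -0.2263, 0.0507]
ee_rot: [0.012, 0.884, 0.468, 0.017]
ft_force: [-0.9, -0.7, -1.3]
gripper_width: 0.0197
```

```bash
python3 - <<'E'
from h import *
plan(.5484,-.2262,.049,55.9,1)
E
```

```text
pos [ 0.5503 -0.2263  0.0507] ax 55.81 tilt z [ 0.042  -0.0059 -0.9991] t 6.2 w 0.01966335869143471 F [-0.92 -0.67 -1.34] remaining [-0.0019  0.0001 -0.0017] tw -0.0015
[-0.001  -0.0017  0.0016] -0.0015
```

```bash
python3 - <<'E'
from h import *
plan(.5503,-.2263,.1707,55.8,3)
E
```

```text
pos [ 0.5503 -0.2263  0.0507] ax 55.81 tilt z [ 0.042  -0.0059 -0.9991] t 6.2 w 0.01966335869143471 F [-0.92 -0.67 -1.34] remaining [-0.   -0.    0.12] tw 0.0002
[ 0.0007  0.0015 -0.04  ] 0.0001
[ 0.0007  0.0015 -0.04  ] 0.0001
[ 0.0007  0.0015 -0.04  ] 0.0001
```

Request:
{"fn": "apply_moves", "kwargs": {
  "motion": [1,0.0007,0.0012,-0.03,0,1,0.0007,0.0015,-0.04,0,1,0.0007,0.0015,-0.045,0,1,0,0,-0.045,0,1,0,0,-0.04,0]
}}

```text
time_s: 6.7
ee_pos: [0.5417, -0.2243, 0.2498]
ee_rot: [0.005, 0.884, 0.468, 0.011]
ft_force: [0.4, 0.5, -1.7]
gripper_width: 0.0191
```

```bash
python3 - <<'E'
from h import *
st(); s=sense(); print(s['gripper_width'],s['ft_force'])
w=read_camera('wrist'); cv2.imwrite('pics/w6.png',w['image'][:,:,::-1])
c=read_camera('side'); crop(c['image'],320,100,460,240,4,'pics/s2.png')
st()
E
```

```text
6.7 p [ 0.5417 -0.2243  0.2498] tilt [0.0236 0.0008] q [ 0.496   0.494  -0.2128  1.6044  0.1076  1.0328 -0.3415] qd [ 0.054 -0.414 -0.06  -0.532 -0.126  0.947  0.115]
0.019132565715051664 [ 0.42888856  0.47684309 -1.7411301 ]
 6.8 p [ 0.5456 -0.2254  0.2546] tilt [ 0.0366 -0.0042] q [ 0.4959  0.4894 -0.2133  1.5981  0.108   1.0298 -0.3419] qd [-0.005  0.068  0.012  0.103  0.008 -0.056 -0.005]
```

View pics/w6.png

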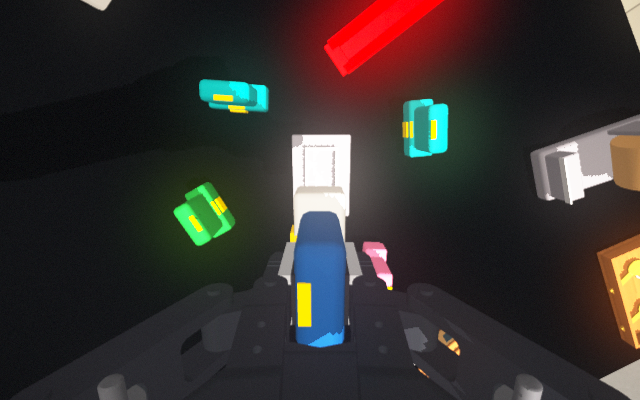

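View pics/s2.png

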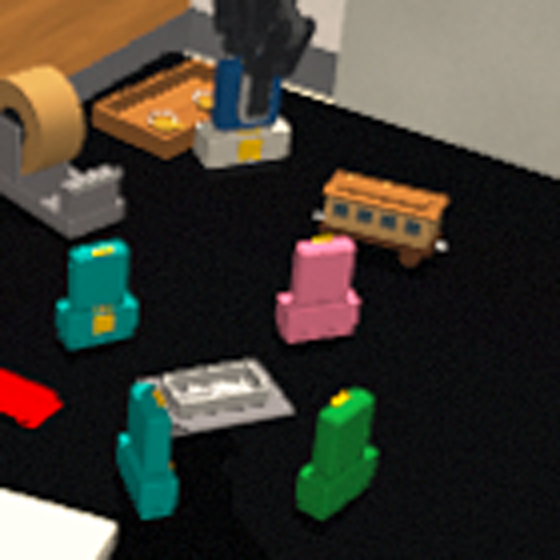

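```bash
python3 - <<'E'
from h import *
from scipy.spatial.transform import Rotation as R
w=read_camera('wrist'); T=w['tool_from_camera']
f=lambda u,z: onz(w,u,z,T)
# tool frame measures now
crop(w['image'],260,160,380,360,3,'pics/w7.png')
print('mark',f([(304,304)],-.040),'near edge',f([(320,345)],-.040))
q=[.012,.884,.468,.017]; Rm=R.from_quat(np.roll(q,-1)).as_matrix()
tcp=np.array([.5503,-.2263,.0507])
for P in ([.5484,-.2262,.005],[.5484,-.2262,.067],[.5484,-.2262,.091]): print((Rm.T@(np.array(P)-tcp)).round(4))
print('up in tool',Rm.T@[0,0,1])
E
```

```text
mark [[-0.00076792 -0.00723926 -0.04      ]] near edge [[-0.01945463 -0.00111101 -0.04      ]]
[-0.0018 -0.0033  0.0456]
[-0.0007 -0.001  -0.0164]
[-0.0002 -0.0001 -0.0403]
up in tool [ 0.01880683  0.03709413 -0.99913479]
```

View pics/w7.png

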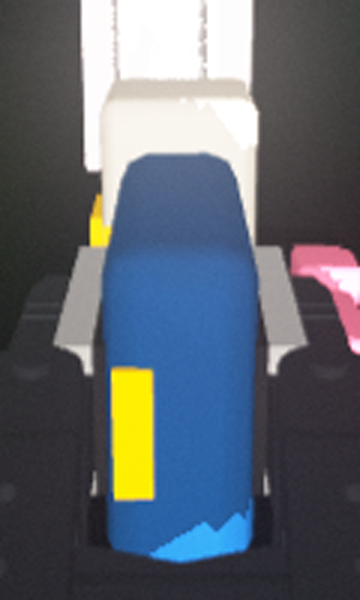

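```bash
python3 - <<'E'
from h import *
w=read_camera('wrist'); T=w['tool_from_camera']
print('body end edge',onz(w,[(321,191)],.012,T))
plan(.481,.174,.25,103.8,10)
E
```

```text
body end edge [[ 0.03174935 -0.00051434  0.012     ]]
pos [ 0.542  -0.2244  0.2484] ax 55.83 tilt z [ 2.450e-02  2.000e-04 -9.997e-01] t 6.9 w 0.01939736500640204 F [-0.84 -0.32 -2.18] remaining [-0.061   0.3984  0.0016] tw -0.8372
[ 0.0295 -0.0274 -0.0003] -0.0837
[ 0.0317 -0.0249 -0.0002] -0.0837
[ 0.0337 -0.0221 -0.0001] -0.0837
[ 0.0354 -0.0192 -0.0001] -0.0837
[ 0.0369 -0.0162  0.    ] -0.0837
[ 0.0381 -0.0131  0.0001] -0.0837
[ 0.0391 -0.0098  0.0002] -0.0837
[ 0.0398 -0.0065  0.0003] -0.0837
[ 0.0402 -0.0032  0.0003] -0.0837
[0.0403 0.0002 0.0004] -0.0837
```

Request:
{"fn": "apply_moves", "kwargs": {
  "motion": [1,0.0295,-0.0274,0,-0.084,1,0.0317,-0.025,0,-0.084,1,0.0337,-0.022,0,-0.084,1,0.0354,-0.0192,0,-0.084,1,0.0369,-0.0162,0,-0.084]
}}

```text
time_s: 7.4
ee_pos: [0.5032, -0.0282, 0.2358]
ee_rot: [0.002, 0.767, 0.642, 0.0]
ft_force: [0.2, 0.2, -0.4]
gripper_width: 0.0196
```

```bash
python3 - <<'E'
from h import *
plan(.481,.174,.25,103.8,5)
E
```

```text
pos [ 0.5032 -0.0282  0.2358] ax 79.86 tilt z [ 0.0025 -0.0026 -1.    ] t 7.4 w 0.01958916633107633 F [ 0.18  0.2  -0.4 ] remaining [-0.0222  0.2022  0.0142] tw -0.4178
[ 0.039  -0.0115 -0.003 ] -0.0836
[ 0.0398 -0.0082 -0.0029] -0.0836
[ 0.0404 -0.0048 -0.0029] -0.0836
[ 0.0407 -0.0014 -0.0029] -0.0836
[ 0.0406  0.002  -0.0029] -0.0836
```

Request:
{"fn": "apply_moves", "kwargs": {
  "motion": [1,0.039,-0.0115,-0.004,-0.084,1,0.04,-0.008,-0.004,-0.084,1,0.04,-0.005,-0.004,-0.084,1,0.038,-0.0015,-0.003,-0.08,1,0.025,0.001,-0.002,-0.06]
}}

```text
time_s: 7.9
ee_pos: [0.4709, 0.1627, 0.2418]
ee_rot: [-0.007, 0.619, 0.786, -0.009]
ft_force: [0.5, 1.0, -2.7]
gripper_width: 0.0194
```

Request:
{"fn": "apply_moves", "kwargs": {
  "motion": [1,0,0,0,0]
}}

```text
time_s: 8.0
ee_pos: [0.4684, 0.1673, 0.2403]
ee_rot: [-0.01, 0.615, 0.788, -0.009]
ft_force: [-0.2, -0.7, -0.7]
gripper_width: 0.0195
```

```bash
python3 - <<'E'
from h import *
read_camera('wrist')
plan(.481,.174,.25,103.8,1)
s=sense(); print(s['joint_velocities'].round(3)); w=read_camera('wrist'); cv2.imwrite('pics/w8.png',w['image'][:,:,::-1]); np.save('w8.npy',wristT(w,s))
plan(.481,.174,.25,103.8,1)
E
```

```text
pos [0.4685 0.1649 0.2397] ax 103.9 tilt z [-0.0275 -0.0053 -0.9996] t 8.05 w 0.019201928625495007 F [ 0.31 -1.03 -1.09] remaining [0.0125 0.0091 0.0103] tw 0.0017
[ 0.0059  0.0141 -0.0107] 0.0017
[ 0.04  -0.007  0.06   0.005  0.019  0.012 -0.001]
pos [0.4693 0.1626 0.2398] ax 103.67 tilt z [-0.0269 -0.0069 -0.9996] t 8.1 w 0.019094761803203145 F [ 0.27 -0.23 -2.03] remaining [0.0117 0.0114 0.0102] tw -0.0022
[ 0.0083  0.0137 -0.0106] -0.0022
```

View pics/w8.png

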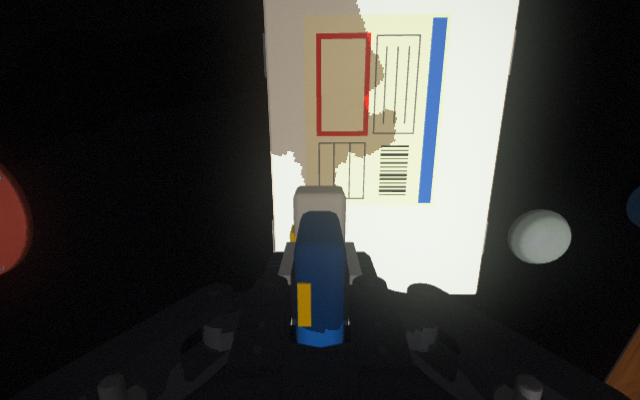

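Red box spans (317–370, 34–135). The stamp's yellow front faces left, away from the blue band at x≈435, so the orientation is right. Measuring the box.

```bash
python3 - <<'E'
from h import *
im=cv2.imread('pics/w8.png')[:,:,::-1].copy(); w=read_camera('wrist'); T=np.load('w8.npy')
hs=cv2.cvtColor(im,cv2.COLOR_RGB2HSV)
m=cv2.inRange(hs,(0,150,60),(8,255,255))|cv2.inRange(hs,(172,150,60),(180,255,255)); m[160:]=0; m[:,:300]=0; m[:,400:]=0
pts=cv2.findNonZero(m)[:,0]; print(len(pts),pts.min(0),pts.max(0))
P=onz(w,pts,.11,T); rc=cv2.minAreaRect((P[:,:2]*1000).astype(np.float32)); print(rc)
C=onz(w,[(317,34),(370,34),(369,135),(317,135)],.11,T); print(C.round(4),C.mean(0))
Q=onz(w,[(446,17),(424,202)],.11,T); d=Q[0]-Q[1]; print('band dir',np.degrees(np.arctan2(d[1],d[0])))
st()
E
```

```text
1251 [316  33] [370 135]
((458.6282043457031, 261.2967834472656), (43.819515228271484, 79.50321960449219), 14.13728141784668)
[[0.4289 0.2943 0.11  ]
 [0.47   0.3041 0.11  ]
 [0.4914 0.2285 0.11  ]
 [0.4476 0.2177 0.11  ]] [0.4594767  0.26114818 0.11      ]
band dir 102.52057876303166
 8.15 p [0.4701 0.1614 0.2401] tilt [-0.0259 -0.0074] q [-0.025   0.4186 -0.497   1.8126  0.2265  0.995  -0.3791] qd [ 0.021 -0.009  0.021 -0.011  0.001  0.003 -0.   ]
```

```bash
cat >> h.py <<'E'
BOX=np.array([.4592,.2609,.11]); BANG=104.0
FT=np.array([-.0012,0,.0457])
def foot(fz,n=1,ang=BANG):
    from scipy.spatial.transform import Rotation as R
    s=sense(); Rm=R.from_quat(np.roll(s['ee_rot'],-1)).as_matrix(); F=s['ee_pos']+Rm@FT
    up=Rm@[.0188,0,-1]
    c,sn=np.cos(np.radians(BANG-90)),np.sin(np.radians(BANG-90)); e=F-BOX
    a=np.degrees(np.arctan2(Rm[1,0],Rm[0,0]))
    d=np.r_[BOX[:2],fz]-F
    print('t',round(s['time_s'],2),'foot',F.round(4),'in box x,y',(np.array([c*e[0]+sn*e[1],-sn*e[0]+c*e[1]])*1000).round(1),'h mm',(e[2]*1000).round(1),'stamp up',up[:2].round(4),'tooltilt',Rm[:2,2].round(4),'ang err',round(a-ang,2),'F',s['ft_force'].round(2),'tq',s['ft_torque'].round(2),'w',s['gripper_width'].round(4),'qd',np.abs(s['joint_velocities']).max().round(3))
    print(' need tool shift',(Rm.T@d/n).round(4),'twist',(-np.radians(ang-a)/n).round(4))
E
python3 - <<'E'
from h import *
foot(.165,3)
E
```

```text
Traceback (most recent call last):
  File "h.py", line 46, in foot
    print('t',round(s['time_s'],2),'foot',F.round(4),'in box x,y',(np.array([c*e[0]+sn*e[1],-sn*e[0]+c*e[1]])*1000).round(1),'h mm',(e[2]*1000).round(1),'stamp up',up[:2].round(4),'tooltilt',Rm[:2,2].round(4),'ang err',round(a-ang,2),'F',s['ft_force'].round(2),'tq',s['ft_torque'].round(2),'w',s['gripper_width'].round(4),'qd',np.abs(s['joint_velocities']).max().round(3))
                                                                                                                                                                                                                                                                                                      ^^^^^^^^^^^^^^^^^^^^^^^^
AttributeError: 'float' object has no attribute 'round'
```

```bash
sed -i "s/s\['gripper_width'\].round(4)/round(s['gripper_width'],4)/" h.py
python3 - <<'E'
from h import *
foot(.165,3)
E
```

```text
t 8.15 foot [0.4692 0.1599 0.1944] in box x,y [ -14.8 -100.5] h mm 84.4 stamp up [0.0215 0.0257] tooltilt [-0.0259 -0.0074] ang err -0.48 F [-0.23 -1.08 -1.73] tq [ 0.07 -0.05  0.03] w 0.0192 qd 0.021
 need tool shift [0.0335 0.0049 0.0096] twist -0.0028
```

Request:
{"fn": "apply_moves", "kwargs": {
  "motion": [1,0.033,0.005,0.008,-0.003,1,0.033,0.005,0.008,-0.003,1,0.022,0.003,0.005,-0.003,1,0,0,0,0]
}}

```text
time_s: 8.55
ee_pos: [0.4645, 0.2414, 0.214]
ee_rot: [-0.007, 0.623, 0.782, -0.016]
ft_force: [-0.1, -0.2, -1.4]
gripper_width: 0.0194
```

```bash
python3 - <<'E'
from h import *
read_camera('wrist')
foot(.14,1)
E
```

```text
t 8.6 foot [0.4642 0.2369 0.1683] in box x,y [ -1.  -24.5] h mm 58.3 stamp up [0.0254 0.0368] tooltilt [-0.0295 -0.0185] ang err -1.25 F [ 0.3  -0.02 -0.38] tq [-0.02 -0.03  0.03] w 0.0194 qd 0.035
 need tool shift [0.0248 0.0013 0.028 ] twist -0.0219
```

Request:
{"fn": "apply_moves", "kwargs": {
  "motion": [1,0.015,0.001,0.01,-0.01,1,0.01,0.0005,0.01,-0.01,1,0.003,0,0,0]
}}

```text
time_s: 8.9
ee_pos: [0.4616, 0.2618, 0.1912]
ee_rot: [-0.005, 0.62, 0.785, -0.018]
ft_force: [-0.5, -0.3, -1.5]
gripper_width: 0.0197
```

```bash
python3 - <<'E'
from h import *
foot(.13,1)
read_camera('wrist')
foot(.13,1)
E
```

```text
t 8.9 foot [0.4605 0.2595 0.1455] in box x,y [ 1.  -1.6] h mm 35.5 stamp up [0.0254 0.0413] tooltilt [-0.0298 -0.023 ] ang err -0.58 F [-0.48 -0.33 -1.47] tq [ 0.01 -0.02 -0.06] w 0.0197 qd 0.055
 need tool shift [ 0.0019 -0.0004  0.0155] twist -0.0101
t 8.95 foot [0.4607 0.2602 0.1462] in box x,y [ 1.3 -1.1] h mm 36.2 stamp up [0.0247 0.0403] tooltilt [-0.029  -0.0221] ang err -0.56 F [-0.49  0.03 -1.92] tq [ 0.05 -0.09  0.04] w 0.0192 qd 0.02
 need tool shift [ 0.0013 -0.0008  0.0162] twist -0.0098
```

Request:
{"fn": "apply_moves", "kwargs": {
  "motion": [1,0.001,-0.0005,0.012,-0.005,1,0,0,0.001,-0.005,1,0,0,0,0,1,0,0,0,0,1,0,0,0,0]
}}

```text
time_s: 9.45
ee_pos: [0.4613, 0.2615, 0.1779]
ee_rot: [-0.004, 0.616, 0.787, -0.018]
ft_force: [0.7, 0.3, -0.8]
gripper_width: 0.0197
```

```bash
python3 - <<'E'
from h import *
foot(.125,1)
E
```

```text
t 9.45 foot [0.4603 0.2593 0.1323] in box x,y [ 0.7 -1.8] h mm 22.3 stamp up [0.0235 0.0413] tooltilt [-0.0281 -0.0231] ang err -0.06 F [ 0.67  0.33 -0.82] tq [ 0.03 -0.09  0.01] w 0.0197 qd 0.003
 need tool shift [ 0.0019 -0.0005  0.0073] twist -0.001
```

Request:
{"fn": "apply_moves", "kwargs": {
  "motion": [1,0,0,-0.045,0,1,0,0,-0.045,0,1,0,0,0.045,0,1,0,0,0.035,0]
}}

```text
time_s: 9.85
ee_pos: [0.4661, 0.2641, 0.1953]
ee_rot: [-0.001, 0.617, 0.787, -0.011]
ft_force: [0.0, -1.1, -2.8]
gripper_width: 0.0194
```

```bash
python3 - <<'E'
from h import *
foot(.125,1)
E
```

```text
t 9.85 foot [0.4657 0.2622 0.1496] in box x,y [ 6.6 -0.4] h mm 39.6 stamp up [0.011  0.0341] tooltilt [-0.0154 -0.0158] ang err -0.2 F [ 0.04 -1.15 -2.82] tq [-0.04  0.02  0.02] w 0.0194 qd 0.831
 need tool shift [ 0.0006 -0.0062  0.0247] twist -0.0035
```

Request:
{"fn": "apply_moves", "kwargs": {
  "motion": [1,0,0,0,0,1,0,0,0,0,1,0,0,0,0]
}}

```text
time_s: 10.15
ee_pos: [0.4651, 0.2629, 0.1945]
ee_rot: [-0.002, 0.617, 0.787, -0.013]
ft_force: [0.3, -0.0, -2.0]
gripper_width: 0.0196
```

```bash
python3 - <<'E'
from h import *
foot(.125,1)
E
```

```text
t 10.15 foot [0.4645 0.2609 0.1488] in box x,y [ 5.1 -1.3] h mm 38.8 stamp up [0.0151 0.0369] tooltilt [-0.0195 -0.0186] ang err -0.2 F [ 0.27 -0.03 -2.  ] tq [ 0.02 -0.01 -0.03] w 0.0196 qd 0.023
 need tool shift [ 0.0016 -0.0046  0.0239] twist -0.0035
```

Request:
{"fn": "apply_moves", "kwargs": {
  "motion": [1,0.0005,-0.0015,0.005,-0.002,1,0.0005,-0.0015,0.005,0,1,0,-0.001,0.005,0,1,0,0,0,0,1,0,0,0,0]
}}

```text
time_s: 10.65
ee_pos: [0.4617, 0.2639, 0.1814]
ee_rot: [-0.001, 0.616, 0.787, -0.011]
ft_force: [0.9, -0.1, -1.8]
gripper_width: 0.0195
```

```bash
python3 - <<'E'
from h import *
foot(.125,1)
E
```

```text
t 10.65 foot [0.4613 0.262  0.1358] in box x,y [2.4 0.6] h mm 25.8 stamp up [0.01   0.0338] tooltilt [-0.0146 -0.0156] ang err -0.08 F [ 0.94 -0.06 -1.75] tq [ 0.   -0.   -0.02] w 0.0195 qd 0.009
 need tool shift [-0.0005 -0.0022  0.0108] twist -0.0015
```

Request:
{"fn": "apply_moves", "kwargs": {
  "motion": [1,0,0,-0.045,0,1,0,0,-0.045,0,1,0,-0.001,0.045,0,1,0,-0.001,0.04,0,1,0,0,0,0]
}}

```text
time_s: 11.15
ee_pos: [0.4621, 0.2647, 0.1901]
ee_rot: [0.0, 0.617, 0.787, -0.008]
ft_force: [0.4, -1.4, -1.3]
gripper_width: 0.0194
```

```bash
python3 - <<'E'
from h import *
foot(.125,1)
E
```

```text
t 11.15 foot [0.4619 0.263  0.1444] in box x,y [3.2 1.3] h mm 34.4 stamp up [0.0049 0.0307] tooltilt [-0.0094 -0.0125] ang err -0.14 F [ 0.41 -1.45 -1.31] tq [-0.01  0.01 -0.  ] w 0.0194 qd 0.067
 need tool shift [-0.0012 -0.0029  0.0195] twist -0.0025
```

Leaning is now small. Next I'll verify the stamp visually from the side and top while correcting slowly downward.

Request:
{"fn": "apply_moves", "kwargs": {
  "motion": [1,-0.0005,-0.0012,0.005,-0.002,1,-0.0005,-0.001,0.005,0,1,0,-0.0005,0.004,0,1,0,0,0.002,0,1,0,0,0,0]
}}

```text
time_s: 11.65
ee_pos: [0.4615, 0.2645, 0.1772]
ee_rot: [0.001, 0.616, 0.788, -0.005]
ft_force: [-0.3, -0.4, -0.4]
gripper_width: 0.0189
```

```bash
python3 - <<'E'
from h import *
foot(.12,1)
c=read_camera('side'); crop(c['image'],210,140,350,300,5,'pics/s3.png')
c=read_camera('top'); crop(c['image'],190,175,300,265,6,'pics/t3.png')
w=read_camera('wrist'); cv2.imwrite('pics/w9.png',w['image'][:,:,::-1])
foot(.12,1)
E
```

```text
t 11.65 foot [0.4616 0.263  0.1315] in box x,y [2.8 1.4] h mm 21.5 stamp up [-0.0005  0.0272] tooltilt [-0.004 -0.009] ang err -0.03 F [-0.29 -0.39 -0.39] tq [ 0.05  0.01 -0.02] w 0.0189 qd 0.008
 need tool shift [-0.0013 -0.0028  0.0116] twist -0.0005
t 11.8 foot [0.4616 0.2631 0.1316] in box x,y [2.9 1.5] h mm 21.6 stamp up [-0.0006  0.0271] tooltilt [-0.0039 -0.0088] ang err -0.03 F [-1.07 -0.49 -2.33] tq [ 0.03 -0.02  0.04] w 0.0196 qd 0.002
 need tool shift [-0.0014 -0.0028  0.0117] twist -0.0005
```

View pics/s3.png

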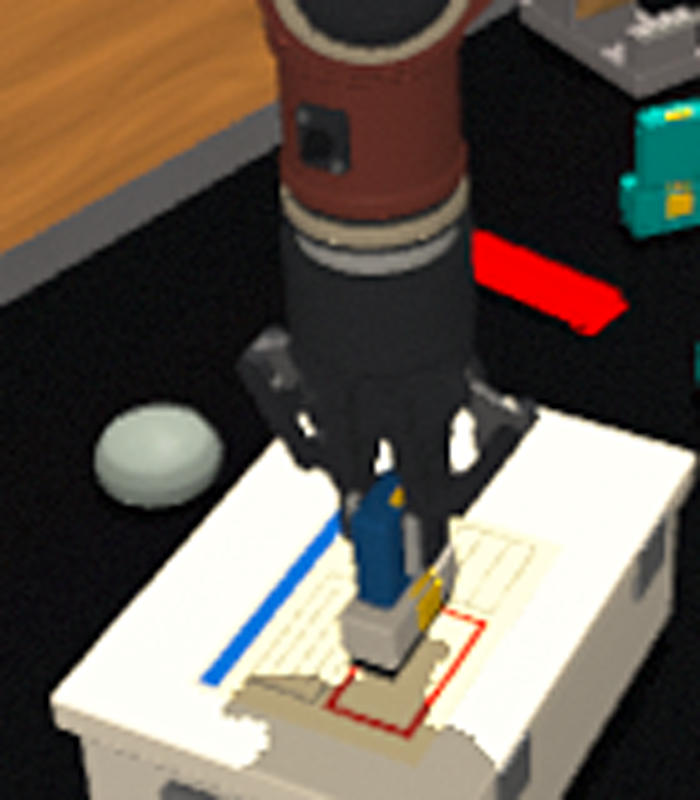

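View pics/w9.png

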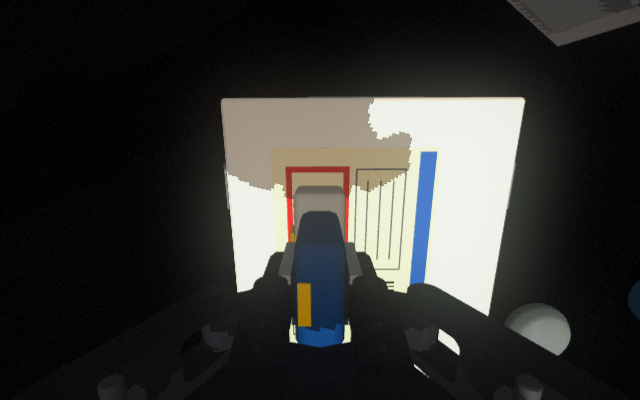

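```bash
python3 - <<'E'
from h import *
s=sense(); w=read_camera('wrist'); T=wristT(w,s)
hs=cv2.cvtColor(w['image'],cv2.COLOR_RGB2HSV)
m=cv2.inRange(hs,(0,150,50),(8,255,255))|cv2.inRange(hs,(172,150,50),(180,255,255)); m[225:]=0;m[:,:280]=0;m[:,360:]=0
pts=cv2.findNonZero(m)[:,0].astype(float); print(len(pts),pts.min(0),pts.max(0))
P=onz(w,pts,.11,T)[:,:2]-BOX[:2]
a=np.radians(BANG-90); B=np.c_[np.cos(a)*P[:,0]+np.sin(a)*P[:,1],-np.sin(a)*P[:,0]+np.cos(a)*P[:,1]]*1000
top=B[(abs(B[:,0])<15)]; L=B[(B[:,0]<-12)&(B[:,1]<33)]; Rr=B[(B[:,0]>12)&(B[:,1]<33)]
print('top line y',top[:,1].mean(),'slope',np.polyfit(top[:,0],top[:,1],1)); print('left x',L[:,0].mean(),np.polyfit(L[:,1],L[:,0],1),'right x',Rr[:,0].mean(),np.polyfit(Rr[:,1],Rr[:,0],1))
foot(.12)
E
```

```text
787 [286. 167.] [348. 224.]
top line y 38.52694281717875 slope [1.88426664e-04 3.85269312e+01]
left x -20.4163795651068 [-4.58600495e-03 -2.03416639e+01] right x 20.043611292403643 [-0.03465839 20.69093719]
t 11.85 foot [0.4616 0.263  0.1316] in box x,y [2.8 1.4] h mm 21.6 stamp up [-0.0005  0.0272] tooltilt [-0.004 -0.009] ang err -0.03 F [ 0.45  0.42 -0.6 ] tq [-0.04 -0.01 -0.04] w 0.0195 qd 0.003
 need tool shift [-0.0013 -0.0027  0.0116] twist -0.0005
```

Request:
{"fn": "apply_moves", "kwargs": {
  "motion": [1,-0.001,-0.0025,0.005,0,1,-0.0005,-0.001,0.005,0,1,0,-0.0005,0.003,0,1,0,0,0.001,0]
}}

```text
time_s: 12.25
ee_pos: [0.4576, 0.2617, 0.1623]
ee_rot: [0.001, 0.616, 0.788, -0.005]
ft_force: [-0.1, -0.7, -1.4]
gripper_width: 0.0196
```

```bash
python3 - <<'E'
from h import *
foot(.11)
E
```

```text
t 12.25 foot [0.4577 0.2602 0.1166] in box x,y [-1.6 -0.4] h mm 6.6 stamp up [-0.0008  0.0271] tooltilt [-0.0038 -0.0089] ang err -0.03 F [-0.14 -0.71 -1.38] tq [-0.04  0.01 -0.01] w 0.0196 qd 0.028
 need tool shift [0.0004 0.0017 0.0066] twist -0.0006
```

Request:
{"fn": "apply_moves", "kwargs": {
  "motion": [1,0.0003,0.001,0.004,0,1,0,0.0005,0.003,0,1,0,0,0.001,0]
}}

```text
time_s: 12.55
ee_pos: [0.4589, 0.2623, 0.1537]
ee_rot: [0.001, 0.616, 0.788, -0.005]
ft_force: [-1.1, -0.5, 2.2]
gripper_width: 0.0191
```

```bash
python3 - <<'E'
from h import *
foot(.11)
E
```

```text
t 12.55 foot [0.459  0.2607 0.1081] in box x,y [-0.3 -0.1] h mm -1.9 stamp up [-0.0002  0.0276] tooltilt [-0.0043 -0.0094] ang err -0.03 F [-1.08 -0.52  2.19] tq [-0.12  0.13  0.03] w 0.0191 qd 0.017
 need tool shift [ 0.0001  0.0002 -0.0019] twist -0.0005
```

Request:
{"fn": "apply_moves", "kwargs": {
  "motion": [1,0,0.0002,0.002,0,1,0,0,0.002,0]
}}

```text
time_s: 12.75
ee_pos: [0.4589, 0.2622, 0.1502]
ee_rot: [0.001, 0.616, 0.788, -0.005]
ft_force: [-1.4, -2.0, 5.2]
gripper_width: 0.0195
```

```bash
python3 - <<'E'
from h import *
foot(.11)
E
```

```text
t 12.75 foot [0.459  0.2606 0.1045] in box x,y [-0.2 -0.2] h mm -5.5 stamp up [-0.0002  0.0282] tooltilt [-0.0043 -0.01  ] ang err -0.03 F [-1.37 -1.95  5.25] tq [-0.29  0.37  0.02] w 0.0195 qd 0.035
 need tool shift [ 0.0002  0.0002 -0.0055] twist -0.0005
```

Request:
{"fn": "apply_moves", "kwargs": {
  "motion": [1,0,0.0002,0.0015,0]
}}

```text
time_s: 12.85
ee_pos: [0.459, 0.2622, 0.1493]
ee_rot: [0.002, 0.616, 0.788, -0.005]
ft_force: [-2.4, -1.8, 7.7]
gripper_width: 0.0193
```

```bash
python3 - <<'E'
from h import *
foot(.11)
for i in range(4): read_camera('wrist'); print(sense()['ft_force'].round(2),sense()['ee_pos'].round(4))
foot(.11)
E
```

```text
t 12.85 foot [0.4591 0.2606 0.1036] in box x,y [-0.2 -0.3] h mm -6.4 stamp up [-0.0003  0.0287] tooltilt [-0.0042 -0.0104] ang err -0.02 F [-2.4  -1.83  7.67] tq [-0.37  0.72  0.07] w 0.0193 qd 0.015
 need tool shift [ 0.0002  0.0002 -0.0064] twist -0.0004
[-2.08 -1.17  8.33] [0.459  0.2622 0.1493]
[-3.01 -1.7   7.9 ] [0.459  0.2622 0.1495]
[-2.77 -2.15  7.16] [0.4589 0.2622 0.1495]
[-1.9  -2.26  7.47] [0.4589 0.2622 0.1496]
t 13.05 foot [0.4591 0.2606 0.1039] in box x,y [-0.2 -0.3] h mm -6.1 stamp up [-0.0005  0.0287] tooltilt [-0.004  -0.0104] ang err -0.02 F [-1.9  -2.26  7.47] tq [-0.39  0.64  0.09] w 0.0196 qd 0.001
 need tool shift [ 0.0002  0.0002 -0.0061] twist -0.0004
```

Request:
{"fn": "apply_moves", "kwargs": {
  "motion": [1,0,0.0002,0.0015,0]
}}

```text
time_s: 13.15
ee_pos: [0.459, 0.2622, 0.1491]
ee_rot: [0.002, 0.616, 0.788, -0.005]
ft_force: [-3.2, -3.6, 9.0]
gripper_width: 0.0195
```

```bash
python3 - <<'E'
from h import *
foot(.11); Fs=[]
c=read_camera('side'); crop(c['image'],210,140,350,300,5,'pics/s4.png'); Fs.append(sense()['ft_force'])
t=read_camera('top'); crop(t['image'],190,175,300,265,6,'pics/t4.png'); Fs.append(sense()['ft_force'])
for i in range(10): w=read_camera('wrist'); Fs.append(sense()['ft_force'])
cv2.imwrite('pics/w10.png',w['image'][:,:,::-1])
print(np.array(Fs).round(1)[:,2],np.mean(Fs,0)); foot(.11)
E
```

```text
t 13.15 foot [0.4591 0.2606 0.1034] in box x,y [-0.2 -0.3] h mm -6.6 stamp up [-0.0009  0.0291] tooltilt [-0.0037 -0.0109] ang err -0.02 F [-3.24 -3.63  8.97] tq [-0.34  0.77  0.09] w 0.0195 qd 0.011
 need tool shift [ 0.0002  0.0001 -0.0066] twist -0.0003
[8.8 8.2 8.  8.6 7.9 9.2 8.5 7.9 8.4 8.4 9.3 9.8] [-2.76293443 -2.23817755  8.58729587]
t 13.75 foot [0.4591 0.2606 0.1035] in box x,y [-0.2 -0.3] h mm -6.5 stamp up [-0.001   0.0291] tooltilt [-0.0036 -0.0108] ang err -0.02 F [-3.25 -2.14  9.81] tq [-0.38  0.7   0.09] w 0.019 qd 0.002
 need tool shift [ 0.0002  0.0001 -0.0065] twist -0.0003
```

View pics/s4.png

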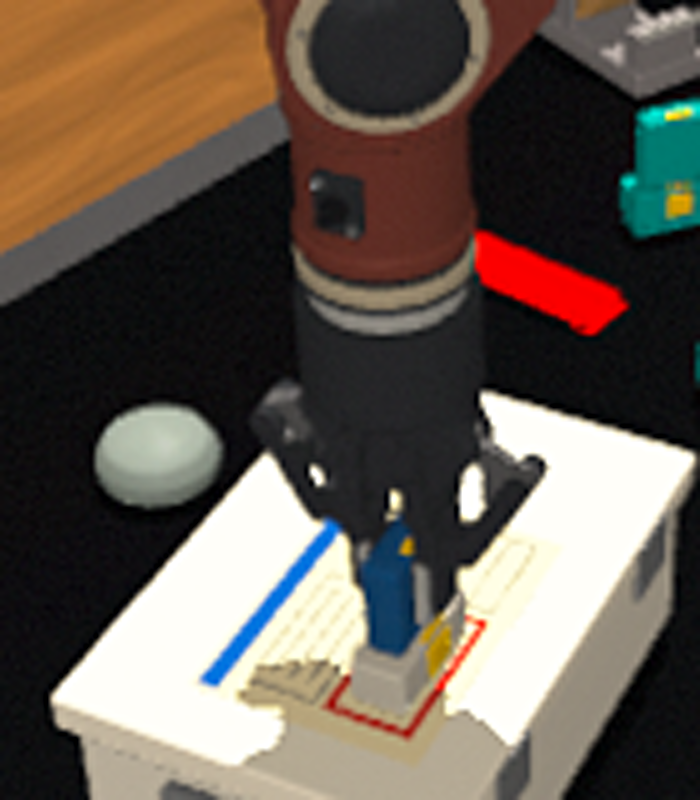

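View pics/w10.png

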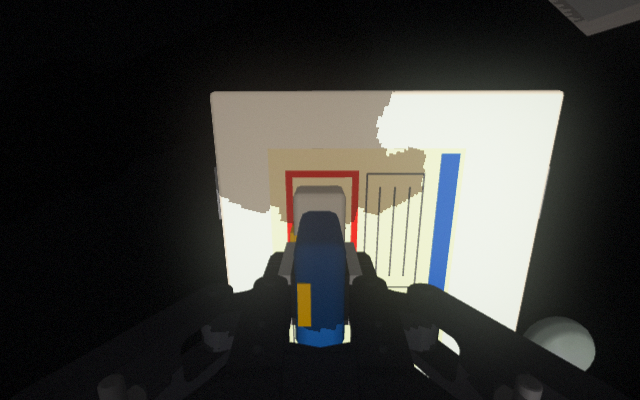

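View pics/t4.png

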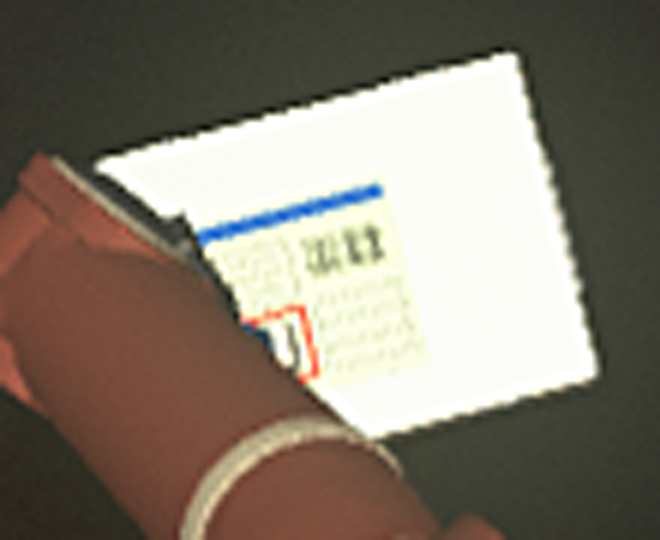

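```bash
python3 - <<'E'
from h import *
s=sense(); w=read_camera('wrist'); T=wristT(w,s)
hs=cv2.cvtColor(w['image'],cv2.COLOR_RGB2HSV)
m=cv2.inRange(hs,(0,150,50),(8,255,255))|cv2.inRange(hs,(172,150,50),(180,255,255)); m[235:]=0;m[:,:280]=0;m[:,370:]=0
pts=cv2.findNonZero(m)[:,0].astype(float)
P=onz(w,pts,.11,T)[:,:2]-BOX[:2]
a=np.radians(BANG-90); B=np.c_[np.cos(a)*P[:,0]+np.sin(a)*P[:,1],-np.sin(a)*P[:,0]+np.cos(a)*P[:,1]]*1000
top=B[(abs(B[:,0])<15)&(B[:,1]>30)]; L=B[(B[:,0]<-12)&(B[:,1]<33)]; Rr=B[(B[:,0]>12)&(B[:,1]<33)]
print('top y',top[:,1].mean(),'left',L[:,0].mean(),np.polyfit(L[:,1],L[:,0],1),'right',Rr[:,0].mean(),np.polyfit(Rr[:,1],Rr[:,0],1))
foot(.11)
E
```

```text
top y 38.58100165798692 left -20.469281082798098 [ 1.13821223e-02 -2.06766990e+01] right 19.642627957961373 [-2.25388610e-03  1.96802312e+01]
t 13.8 foot [0.4591 0.2605 0.1035] in box x,y [-0.2 -0.3] h mm -6.5 stamp up [-0.0009  0.0291] tooltilt [-0.0036 -0.0109] ang err -0.02 F [-1.99 -2.34  9.09] tq [-0.43  0.69  0.06] w 0.0195 qd 0.001
 need tool shift [ 0.0003  0.0002 -0.0065] twist -0.0003
```

Everything is within tolerance: the offset is under 1 mm, the lean about 0.03 rad and the force about 10 N. The force is steady, so I'm handing in.

```bash
python3 - <<'E'
from h import *
print(job_done()); foot(.11)
E
```

```text
the job is handed in; nothing more can be done
None
the job is handed in; nothing more can be done
```

I lifted the stamp out of its rest and pressed it in the sender's box, then handed the job in at 13.8 s of the 46 s with the stamp still gripped and pressed. The hand-in reported no verdict.

These are my last checks before handing in:

| Check | Measured | Limit |
|---|---|---|
| Offset from box centre | under 1 mm each way | 6 mm |
| Turn from the box | under 1° | 7° (0.12 rad) |
| Lean | about 0.03 rad | 0.07 rad |
| Push | about 9–11 N, steady for 0.6 s | 6–18 N |
| Grip | opening 19.5 mm on the 20 mm handle (force not measured) | over 3 N |
| Yellow tab | towards the waybill's bottom edge | same |
| Parcel | corners still visible in the top view had not moved | 15 mm |

- **Push:** the sensor read 8.6 N upward on average, and about −1.4 N with the stamp held in the air. I took the difference as the push, and the sensor's noise is about ±1 N.
- **Lean:** this figure is the tool's measured tilt plus the tilt I estimated from the grasp, not a direct view of the stamp. The tool tilted by up to about 0.05 rad during vertical moves, so I ran a few up-and-down corrections before touching the paper.
- **Box position:** estimates from the different cameras agreed within about 1 mm, except one side-view reading that was about 3 mm off in x. I left that one out.
- **Bystanders:** I saw none of them disturbed, but I did not re-measure their positions.

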